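# Put the palm gouge away in the chest's sprung tray

### The job

Press the round plunger on top of the tool chest so that its sprung tray pops out, lay the short palm gouge flat inside the tray, and then push the tray gently home until the latch clicks and it stays shut. Never lean hard on the chest, tray or plunger (no more than about 25 N), and leave the carving, the mallet and the pot where they are.

Things in the scene. Friction and masses are not known exactly. Their poses are not given: they have to be found in the camera images.
- chest: Dark hardwood tool chest with brass corners, fixed to the bench: 150 mm deep (x), 220 mm wide (y), 75 mm high. Origin: centre of its underside; its -x axis points out of its front, roughly at the robot, z up; yaw within 0.3 rad. The tray fills the opening in its front, centred 22.5 mm towards its -y; the plunger is on top, near the front, on the +y side. The top board begins 63 mm above the bench.
- tray (a joint): Travel of the tray out of the chest (m): 0 shut and latched, 0.100 fully out. A spring drives it out all the way: 10 N when shut, 6 N when out. Going in, the latch adds up to about 6 N over the last 28 mm: up to about 16 N in all. It catches as the tray reaches its shut position or up to 0.5 mm deeper; a hard stop stands 1.5 mm deeper than shut. Let go too early, it springs out again.
- release (a joint): How far the plunger is pressed down (m): 0 at rest, 0.016 at its end stop. Sprung: 2 N to start it, 6 N at the stop, and up to 8 N more from latch friction while the tray is latched. The latch lets go at 4 to 7 mm. As the tray is pushed in, the plunger dips by up to 6.5 mm over the last 28 mm of tray travel and jumps back to 0 when the latch catches.
- release_top (a point): Centre of the flat top of the round steel plunger (30 mm diameter, standing 18 mm above the chest's top, so 93 mm above the bench at rest). Moves with the plunger.
- tray_floor (a point): On the tray's inner floor (17 mm above the bench), mid-width; moves with the tray; axes as the chest's. Inside, the tray runs in x from -42 to +82 mm of this point (fully out, only -42 to +52 mm is clear of the chest), is 142 mm wide in y, 30 mm deep; walls 4 to 5 mm.
- tray_lip (a point): Middle of the outer face of the tray's plywood front wall, 29 mm above the bench; axes as the chest's; moves with the tray. Ahead of it (-x) the wooden false front sits on two side rods: 160 x 50 x 10 mm (y, z, x), top edge 61 mm above the bench. Its outer face, on which the tray is pushed in, stands 10 to 50 mm ahead of this point: set differently each time, not measured, found by touch or sight.
- gouge: The short palm gouge, a hand carving tool lying on the bench: pale wooden handle 60 x 26 x 22 mm (length, width, height) with a brass ferrule and a steel blade, 110 mm long in all, about 0.09 kg. Origin: under the middle of the handle, on its underside; the x axis runs along the tool to the blade tip (handle from -30 to +30 mm, tip at +80 mm), z up.
- carving: Half-finished wooden carving lying on the bench, 120 x 46 x 49 mm, pale wood; leave it alone. Origin: centre of its underside. It and the gouge lie on opposite sides of the chest, either way round.
- mallet: Turned wooden carver's mallet standing on its head, 84 mm across, 210 mm tall; leave it alone. Origin: centre of its underside.
- pot: Terracotta pot, 90 mm across, 100 mm high; leave it alone. Origin: centre of its underside.
Mind the look-alikes: they are no part of the job. Leave any green look-alike of the gouge alone.

How it is judged:
By the outcome, as a careful person would: the job done as asked, in the order asked, and still so for the second after the job is handed in, with the robot touching nothing.
It also fails if it takes over 67 s, if anything falls off the work surface, if the arm or the gripper's body presses on something with over 40 N, if the wrist force passes 120 N, or if a joint passes its speed limit or range.

### The arm

A 6-joint arm with a two-finger parallel gripper is mounted at the origin on the work surface. World frame = base frame: x ahead of the robot, y to its left, z up, the work surface at z = 0. Lengths are in mm, angles in rad, forces in N, time in s.
With the tool pointing down it reaches from about 275 to 750 mm from the base axis. Payload 10.2 kg.
Tool frame: the origin (TCP) lies between the finger pads; the fingertips stand 19 mm ahead of it and the grasp point (between the pads) is the TCP; z points along the fingers, y is the line along which they close (so a half turn about z gives the same grasp; the last joint's range is limited). The gripper opens to 85 mm and grips with 20 to 120 N. Pads are 22 mm wide; open, the fingers measure 114 mm over their backs; the gripper's body (76 mm by 85 mm) begins 54 mm behind the grasp point. The pads swing forward as they close: fully open they stand 13 mm farther back than shut.
Start: joints at [-1.356, 0.313, 1.498, -0, 1.331, -0.223], TCP at [222.561, -475.497, 250.294] pointing down, gripper open.
Joint ranges: [-2.94, 2.94], [-0.97, 2.17], [0.19, 2.56], [-1.23, 4.37], [0.02, 3.11], [-2.88, 2.88]. Speed limits (rad/s): [2.39, 2.39, 3.01, 3.14, 3.14, 3.14].

### API

Orientations are given as a unit quaternion [w, x, y, z].
In Python, from plant import state, grab_frame, camera_params, close_job gives the robot as it stands.
- The arm moves only by the tool arm_command, never from a script. Its argument "deltas" is a list of rows, each an object of numbers: "tx", "ty", "tz": the shift along the world's x, y, z as a fraction of full scale; "ax", "ay", "az": the turn, a rotation vector about the world's x, y, z as a fraction of full scale; "gripper": the gripper's target within -1 to 1 (fully open at 1, half-way at 0, shut at -1). A call has 1 to 8 rows; each row is the pose to reach, as a shift and turn from the pose commanded when the call began; what a row does not reach only later rows make up. Full scale, the value 1, is 300 mm for a shift and pi/4 rad for a turn. A row lasts 1/8 s, in which the tool goes at most 62.5 mm and 10.7 degrees, less where a joint would pass 70% of its speed; a pose out of reach is approached as far as the arm can. A call with a number of a shift or a turn outside -1 to 1 is refused whole. A call with a gripper value outside its range is refused whole. The fingers move at their own pace and stop on an object; the grip force is fixed at half the most. Time passes only in rows, so rows that repeat a pose let the fingers close. It gives the time, the measured TCP pose, the force, the opening and the grip force at its end, in the units of the state.
- state(): the state, without advancing time (a new reading comes with each control period).
- grab_frame(name): name is "side" or "top" or "wrist"; returns (picture, depth): 480x640x3 uint8, blue, green, red; 480x640 float32, mm along the optical axis (not along the pixel's ray), 0 where there is no reading.
- camera_params(name): a dict with "mtx" (3x3 intrinsics, pixels), "position" and "orientation" of the camera in the world. Camera axes: x right, y down, z forward; pixel columns grow to the right and rows downward; lengths in mm; the calibration is good to about 2 mm. The wrist camera is an equidistant fisheye: a pixel r from the principal point sees the ray r / f radians off the axis. A picture is of the moment at which its call begins: read the wrist's pose just before it. camera_params takes no time and is no camera call; for the wrist camera it gives the pose at the moment of the call.
- close_job(): hands the job in; it is judged then, once.
The state is a dict: "t": time; "joints": joint angles; "dq": joint speeds; "effort": joint torques, N m; "tool_pos": TCP position; "tcp_rot": TCP orientation; "force": force on the tool from outside, world axes, zero at the start; "torque": the same for the moment, N m; "finger_gap": opening from 0.0 (shut) to 1.0 (fully open); "grip_force": force on a finger pad.
Only numpy, scipy, OpenCV 4.12 (cv2) and the standard library are available. Lean on these libraries where they do the work, as an engineer would, in place of code of your own. Each camera call takes 0.05 s, during which the arm holds its last target. There are 200 camera calls.

## Working session

There is one attempt and no reset: what is moved stays moved. The work goes in short steps, Python scripts to look and compute and a tool call to move; the robot and the scene stay as the last step left them, time stands still between calls to the robot, and variables do not carry over. Pictures are saved under pics/ and viewed, at most 10 in all, crops included, and the job is handed in when it is done.

Besides the shell and the picture viewer there is one more tool, called as name([rows], argument=value, ...), one row to a line, values as JSON. arm_command: Moves the arm, as the interface text tells. Shift numbers are shares of 300 mm and turn numbers shares of pi/4 rad, none past 1 either way. Its arguments: {"type":"object","properties":{"deltas":{"type":"array"}},"required":["deltas"]}

```bash
mkdir -p pics && ls
cat > h.py <<'E'
import numpy as np, cv2
from scipy.spatial.transform import Rotation as R
from plant import state, grab_frame, camera_params, close_job
def rot(q): return R.from_quat([q[1],q[2],q[3],q[0]])
def cloud(depth,cp):
    K=np.array(cp["mtx"]); v,u=np.mgrid[:480,:640]
    p=np.stack([(u-K[0,2])/K[0,0]*depth,(v-K[1,2])/K[1,1]*depth,depth],-1)
    return rot(cp["orientation"]).apply(p.reshape(-1,3)).reshape(480,640,3)+np.array(cp["position"])
E
python3 - <<'E'
from h import *
for n in("top","side"):
    cp=camera_params(n);im,d=grab_frame(n);print(n,cp,np.median(d),(d==0).mean())
    cv2.imwrite(f"pics/{n}0.png",im);np.savez(f"{n}0.npz",im=im,d=d,p=cloud(d,cp))
print(state())
E
```

```text
pics
top {'mtx': array([[471.042752  ,   0.        , 317.33186465],
       [  0.        , 471.042752  , 237.583768  ],
       [  0.        ,   0.        ,   1.        ]]), 'position': array([ 371.4176784 ,   66.7068473 , 1217.95641009]), 'orientation': array([-0.04918446,  0.70738428, -0.70265833,  0.05881876])} 1226.5598 0.004072265625
side {'mtx': array([[587.13083234,   0.        , 315.69676264],
       [  0.        , 587.13083234, 241.74672312],
       [  0.        ,   0.        ,   1.        ]]), 'position': array([  13.18519423,  796.98789954, 1156.05505516]), 'orientation': array([ 0.11058635, -0.27900732,  0.89623356, -0.32663584])} 1436.7349 0.003997395833333334
{'t': 0.1, 'joints': array([-1.35640079e+00,  3.13390597e-01,  1.49836120e+00,  1.97350226e-05,
        1.33098743e+00, -2.23411304e-01]), 'dq': array([-4.19392998e-05, -1.95665433e-03, -3.61996896e-03, -1.74199920e-03,
       -4.55984897e-04, -6.17361205e-04]), 'effort': array([ 1.69773222e-03, -4.12900150e+01, -2.60143161e+01, -1.83804345e-04,
        3.01771215e-03,  5.68236061e-06]), 'tool_pos': array([ 222.5191214 , -475.28461584,  249.79401975]), 'tcp_rot': array([-5.73235051e-04,  9.76136518e-01,  2.17157015e-01,  1.21679826e-05]), 'force': array([ 0.44055903,  0.69424902, -0.2701834 ]), 'torque': array([ 0.02791101, -0.03004728,  0.00964308]), 'grip_force': 0.0, 'finger_gap': 1.001905075865517}
```

View pics/top0.png

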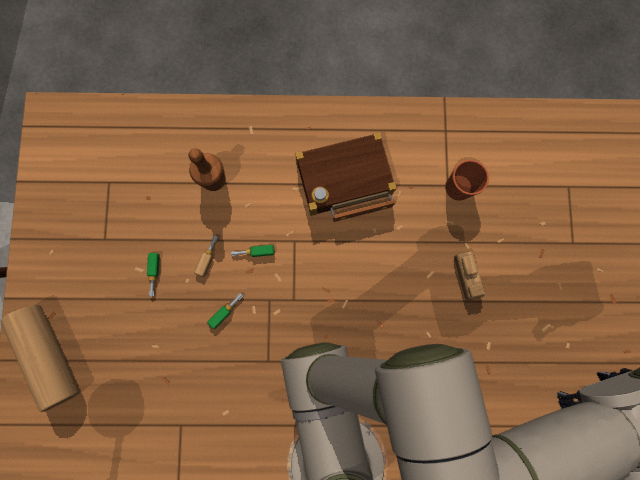

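View pics/side0.png

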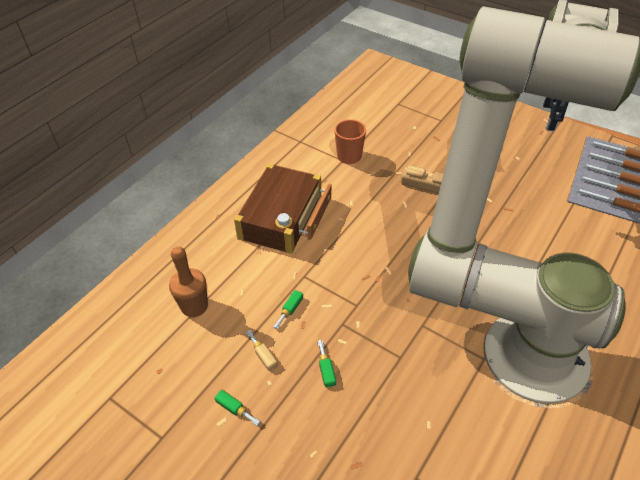

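The top view shows the chest with corners near (298,155), (379,137), (392,187) and (313,208). The plunger is at (320,194) and the false front runs from (333,215) to (395,205). The pale gouge has its handle at (203,264) and its tip at (216,237), with three green look-alikes around it. The carving is at (470,277), the mallet at (207,170) and the pot at (470,177). The side view agrees.

Run:
```python
from h import *
for n in("top","side"):
    z=np.load(f"{n}0.npz");p=z["p"];im=z["im"];X,Y,Z=p[...,0],p[...,1],p[...,2]
    # table plane
    m=(abs(X-450)<30)&(abs(Y-100)<30); print(n,"table z",np.median(Z[m]) if m.any() else None)
    roi=(X>420)&(X<860)&(Y>-220)&(Y<200)
    top=(roi&(abs(Z-75)<5)&(X>480)&(abs(Y-15)<170)).astype(np.uint8)
    top=cv2.morphologyEx(top,cv2.MORPH_OPEN,np.ones((3,3)))
    k,l,s,c=cv2.connectedComponentsWithStats(top);i=1+s[1:,4].argmax()
    q=p[l==i][:,:2].astype(np.float32);r=cv2.minAreaRect(q);print("chest top",len(q),r,np.median(Z[l==i]));print(cv2.boxPoints(r))
    c0=q.mean(0)
    m=(Z>86)&(Z<100)&(np.hypot(X-c0[0],Y-c0[1])<130);print("plunger",m.sum(),p[m].mean(0),np.median(Z[m]),np.ptp(p[m],axis=0))
    m=(Z>56)&(Z<66)&(X<c0[0]-40)&(np.hypot(X-c0[0],Y-c0[1])<180);q=p[m][:,:2].astype(np.float32)
    r=cv2.minAreaRect(q);print("front edge",m.sum(),r,np.median(Z[m]));print(cv2.boxPoints(r))
    # gouge handle: pixels above table, non green
    hsv=cv2.cvtColor(im,cv2.COLOR_BGR2HSV)
    m=((Z>8)&(Z<40)&(X>300)&(X<700)&(Y>120)&(Y<520)).astype(np.uint8)
    k,l,s,c=cv2.connectedComponentsWithStats(m)
    for i in range(1,k):
        if s[i,4]>25: print("obj",s[i,4],c[i].round(),np.median(hsv[l==i],axis=0),p[l==i].mean(0).round(1),np.percentile(Z[l==i],95).round(1),cv2.minAreaRect(p[l==i][:,:2].astype(np.float32)))
```

```text
top table z -0.021858658721839674
chest top 4689 ((719.1846313476562, -17.967697143554688), (152.41807556152344, 221.17552185058594), 14.843868255615234) 75.215707610648
[[ 617.1878     69.4058  ]
 [ 673.8499   -144.38855 ]
 [ 821.18146  -105.341194]
 [ 764.51935   108.453156]]
plunger 116 [654.99444643  45.9316944   92.57134377] 92.64779311802204 [27.60408956 29.38556839 11.09525008]
front edge 284 ((636.717041015625, -30.89666748046875), (72.02406311035156, 227.77163696289062), 0.42845845222473145) 60.79797152056938
[[ 599.8544     82.716675]
 [ 601.5576   -145.0486  ]
 [ 673.5797   -144.51001 ]
 [ 671.87646    83.255264]]
obj 43 [216. 187.] [ 12. 177.  39.] [686.1 315.   23.2] 36.9 ((686.4308471679688, 319.61126708984375), (12.55769157409668, 50.66390609741211), 14.877422332763672)
obj 338 [205. 259.] [ 15.  127.  162.5] [497.9 336.4  19.4] 25.1 ((509.5760803222656, 333.9808044433594), (27.318885803222656, 109.58560180664062), 70.49464416503906)
obj 325 [256. 251.] [ 67. 177. 126.] [520.8 206.6  19.4] 25.3 ((520.1839599609375, 217.60549926757812), (26.2305850982666, 110.0960388183
[... 1079 characters left out ...]
084961, 111.10492706298828), 5.649121284484863)
obj 141 [198. 309.] [ 12. 157.  83.] [685.8 340.4  25. ] 38.2 ((686.6423950195312, 335.4583740234375), (59.067169189453125, 17.82605743408203), 80.81832122802734)
obj 421 [263. 352.] [ 19. 114. 231.] [494.8 341.9  21. ] 26.9 ((508.6727294921875, 335.2342224121094), (26.544586181640625, 111.54247283935547), 69.11223602294922)
obj 438 [326. 367.] [ 67. 185. 189.] [360.  293.6  20.9] 27.3 ((370.7462158203125, 282.626220703125), (25.6742000579834, 110.90775299072266), 46.70050048828125)
obj 521 [233. 405.] [ 67. 182. 187.] [468.3 473.9  20.6] 26.7 ((458.1893310546875, 472.21014404296875), (109.7054443359375, 27.416540145874023), 0.8957867622375488)
```

arm_command([
  {"tx":0.72,"ty":0.87,"tz":0,"az":1,"gripper":-1},
  {"tx":0.72,"ty":0.87,"tz":0,"az":1,"gripper":-1},
  {"tx":0.72,"ty":0.87,"tz":0,"az":1,"gripper":-1},
  {"tx":0.72,"ty":0.87,"tz":0,"az":1,"gripper":-1},
  {"tx":0.72,"ty":0.87,"tz":0,"az":1,"gripper":-1},
  {"tx":0.72,"ty":0.87,"tz":0,"az":1,"gripper":-1},
  {"tx":0.72,"ty":0.87,"tz":0,"az":1,"gripper":-1},
])

```text
invalid input
```

Run:
```python
from h import *
c=np.array([719.3,-17.3]);a=np.radians(15)
for n in("top","side"):
    z=np.load(f"{n}0.npz");p=z["p"];Z=p[...,2]
    d=p[...,:2]-c;x=d@[np.cos(a),np.sin(a)];y=d@[-np.sin(a),np.cos(a)]
    m=(abs(Z-61)<3)&(x<-80)&(x>-150)&(abs(y+22)<70);print(n,"front edge x",np.percentile(x[m],[2,25,50,75,98]),m.sum(), np.polyfit(y[m],x[m],1))
    m=(Z>91)&(Z<97)&(np.hypot(x+46,y-78)<25);print("plunger",p[m].mean(0),x[m].mean(),y[m].mean())
    m=(Z>72)&(Z<78)&(x<-60)&(x>-100)&(abs(y)<60);print("front of chest",np.percentile(x[m],1))
```

```text
top front edge x [-109.3568829  -107.03391318 -104.37599665 -101.86563109  -99.60143304] 177 [ 6.11116432e-03 -1.04278666e+02]
plunger [655.29535357  45.7707989   93.54687294] -45.499817040098975 77.48733500986864
front of chest -75.37407720348237
side front edge x [-109.24552222 -107.25908598 -105.06506989 -101.67693321  -98.67262005] 113 [ 2.26587376e-03 -1.04427536e+02]
plunger [655.03431023  49.50615282  94.43278229] -44.78518481157298 81.16297282496078
front of chest -75.48972636585995
```

arm_command([
  {"tx":0.72,"ty":0.87,"tz":0,"ax":0,"ay":0,"az":1,"gripper":-1},
  {"tx":0.72,"ty":0.87,"tz":0,"ax":0,"ay":0,"az":1,"gripper":-1},
  {"tx":0.72,"ty":0.87,"tz":0,"ax":0,"ay":0,"az":1,"gripper":-1},
  {"tx":0.72,"ty":0.87,"tz":0,"ax":0,"ay":0,"az":1,"gripper":-1},
  {"tx":0.72,"ty":0.87,"tz":0,"ax":0,"ay":0,"az":1,"gripper":-1},
  {"tx":0.72,"ty":0.87,"tz":0,"ax":0,"ay":0,"az":1,"gripper":-1},
  {"tx":0.72,"ty":0.87,"tz":0,"ax":0,"ay":0,"az":1,"gripper":-1},
])

```text
t: 0.98
tool_pos: [439.1, -213.3, 250.0]
tcp_rot: [-0.0, 0.818, 0.575, -0.0]
force: [-0.4, 0.3, 0.2]
finger_gap: 0.002
grip_force: 0.0
```

arm_command([
  {"tx":0.722,"ty":0.873,"tz":0,"ax":0,"ay":0,"az":0.76,"gripper":-1},
  {"tx":0.722,"ty":0.873,"tz":0,"ax":0,"ay":0,"az":0.76,"gripper":-1},
  {"tx":0.722,"ty":0.873,"tz":-0.1,"ax":0,"ay":0,"az":0.76,"gripper":-1},
  {"tx":0.722,"ty":0.873,"tz":-0.2,"ax":0,"ay":0,"az":0.76,"gripper":-1},
  {"tx":0.722,"ty":0.873,"tz":-0.3,"ax":0,"ay":0,"az":0.76,"gripper":-1},
  {"tx":0.722,"ty":0.873,"tz":-0.4,"ax":0,"ay":0,"az":0.76,"gripper":-1},
  {"tx":0.722,"ty":0.873,"tz":-0.4,"ax":0,"ay":0,"az":0.76,"gripper":-1},
  {"tx":0.722,"ty":0.873,"tz":-0.4,"ax":0,"ay":0,"az":0.76,"gripper":-1},
])

```text
t: 1.98
tool_pos: [655.2, 46.0, 130.8]
tcp_rot: [0.0, 0.614, 0.789, -0.0]
force: [0.7, -0.2, 1.2]
finger_gap: -0.001
grip_force: 0.0
```

arm_command([
  {"tx":0,"ty":0,"tz":-0.05,"ax":0,"ay":0,"az":0,"gripper":-1},
  {"tx":0,"ty":0,"tz":-0.06,"ax":0,"ay":0,"az":0,"gripper":-1},
  {"tx":0,"ty":0,"tz":-0.067,"ax":0,"ay":0,"az":0,"gripper":-1},
  {"tx":0,"ty":0,"tz":-0.074,"ax":0,"ay":0,"az":0,"gripper":-1},
  {"tx":0,"ty":0,"tz":-0.08,"ax":0,"ay":0,"az":0,"gripper":-1},
  {"tx":0,"ty":0,"tz":-0.08,"ax":0,"ay":0,"az":0,"gripper":-1},
])

```text
t: 2.72
tool_pos: [655.3, 47.1, 106.8]
tcp_rot: [0.0, 0.614, 0.789, 0.0]
force: [-1.1, -0.9, 2.3]
finger_gap: 0.001
grip_force: 1.0
```

arm_command([
  {"tx":0,"ty":0,"tz":-0.007,"ax":0,"ay":0,"az":0,"gripper":-1},
  {"tx":0,"ty":0,"tz":-0.01,"ax":0,"ay":0,"az":0,"gripper":-1},
  {"tx":0,"ty":0,"tz":-0.01,"ax":0,"ay":0,"az":0,"gripper":-1},
])

```text
t: 3.1
tool_pos: [655.4, 47.2, 103.4]
tcp_rot: [0.0, 0.614, 0.79, 0.0]
force: [-0.4, -0.9, 2.3]
finger_gap: 0.002
grip_force: 1.4
```

```bash
cat >> h.py <<'E'
C=np.array([719.3,-17.3]);A=np.radians(15)
def chest(p):
    d=p[...,:2]-C;return d@[np.cos(A),np.sin(A)],d@[-np.sin(A),np.cos(A)]
def front():
    im,d=grab_frame("side");p=cloud(d,camera_params("side"));x,y=chest(p)
    m=(abs(p[...,2]-62)<3)&(x<-80)&(x>-250)&(abs(y+22)<70)
    return im,p,m.sum(),np.percentile(x[m],[2,50,98]) if m.any() else None
E
python3 - <<'E'
from h import *
im,p,n,f=front();print(n,f);cv2.imwrite("pics/s1.png",im[100:400,150:550])
E
```

```text
36 [-208.41263415 -203.69345033 -198.41227858]
```

arm_command([
  {"tx":0,"ty":0,"tz":0.2,"ax":0,"ay":0,"az":0,"gripper":-1},
  {"tx":-0.565,"ty":0.985,"tz":0.25,"ax":0,"ay":0,"az":1,"gripper":1},
  {"tx":-0.565,"ty":0.985,"tz":0.25,"ax":0,"ay":0,"az":1,"gripper":1},
  {"tx":-0.565,"ty":0.985,"tz":0.25,"ax":0,"ay":0,"az":1,"gripper":1},
  {"tx":-0.565,"ty":0.985,"tz":0.25,"ax":0,"ay":0,"az":1,"gripper":1},
  {"tx":-0.565,"ty":0.985,"tz":0.25,"ax":0,"ay":0,"az":1,"gripper":1},
  {"tx":-0.565,"ty":0.985,"tz":0.25,"ax":0,"ay":0,"az":1,"gripper":1},
  {"tx":-0.565,"ty":0.985,"tz":0.25,"ax":0,"ay":0,"az":1,"gripper":1},
])

```text
t: 4.15
tool_pos: [484.3, 344.6, 178.1]
tcp_rot: [-0.0, 0.263, 0.965, 0.0]
force: [0.5, -0.1, -0.7]
finger_gap: 1.0
grip_force: 0.0
```

arm_command([
  {"tx":0,"ty":0,"tz":-0.2,"ax":0,"ay":0,"az":0.23,"gripper":1},
  {"tx":0,"ty":0,"tz":-0.2,"ax":0,"ay":0,"az":0.23,"gripper":1},
  {"tx":0,"ty":0,"tz":-0.2,"ax":0,"ay":0,"az":0.23,"gripper":1},
])

```text
t: 4.53
tool_pos: [486.8, 342.6, 120.0]
tcp_rot: [0.001, 0.179, 0.984, 0.001]
force: [0.3, -0.4, 0.8]
finger_gap: 0.998
grip_force: 0.0
```

Run:
```python
from h import *
s=state();print(s["tool_pos"],s["tcp_rot"],s["finger_gap"])
im,d=grab_frame("wrist");cv2.imwrite("pics/w1.png",im);print(camera_params("wrist"));np.savez("w1.npz",im=im,d=d)
```

```text
[486.78418076 342.60058818 120.02160265] [7.61014977e-04 1.78903015e-01 9.83866270e-01 5.42210152e-04] 0.9983375683344543
{'mtx': array([[371.64829954,   0.        , 321.14449742],
       [  0.        , 371.64829954, 241.50520955],
       [  0.        ,   0.        ,   1.        ]]), 'position': array([414.23500932, 370.70527822, 242.15080783]), 'orientation': array([0.12690241, 0.81196558, 0.56277065, 0.0888643 ])}
```

View pics/w1.png

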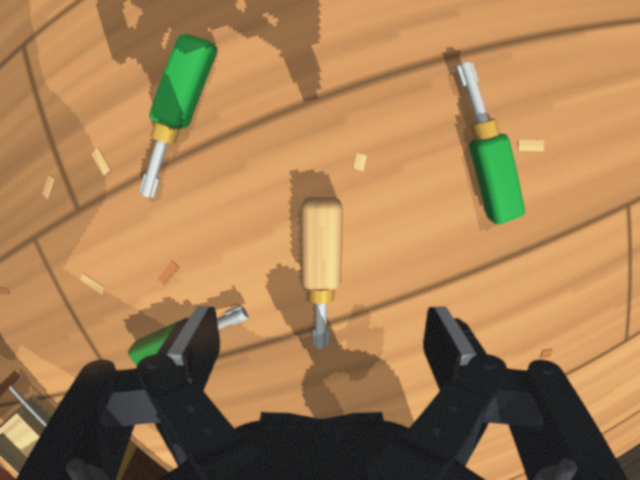

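The wrist view shows the pale gouge centred and aligned between the open fingers: handle at (322,245), tip at (320,345). The nearest green look-alike, with its tip at (245,315), is clear of the left finger.

arm_command([
  {"tx":0,"ty":0,"tz":-0.2,"ax":0,"ay":0,"az":0,"gripper":1},
  {"tx":0,"ty":0,"tz":-0.324,"ax":0,"ay":0,"az":0,"gripper":1},
  {"tx":0,"ty":0,"tz":-0.324,"ax":0,"ay":0,"az":0,"gripper":1},
  {"tx":0,"ty":0,"tz":-0.324,"ax":0,"ay":0,"az":0,"gripper":0},
  {"tx":0,"ty":0,"tz":-0.324,"ax":0,"ay":0,"az":0,"gripper":-1},
  {"tx":0,"ty":0,"tz":-0.324,"ax":0,"ay":0,"az":0,"gripper":-1},
  {"tx":0,"ty":0,"tz":-0.324,"ax":0,"ay":0,"az":0,"gripper":-1},
  {"tx":0,"ty":0,"tz":-0.324,"ax":0,"ay":0,"az":0,"gripper":-1},
])

```text
t: 5.58
tool_pos: [486.3, 343.2, 22.3]
tcp_rot: [0.001, 0.177, 0.984, 0.001]
force: [-0.2, 0.9, 7.3]
finger_gap: 0.287
grip_force: 60.6
```

arm_command([
  {"tx":0,"ty":0,"tz":0,"ax":0,"ay":0,"az":0,"gripper":-1},
  {"tx":0,"ty":0,"tz":0.1,"ax":0,"ay":0,"az":0,"gripper":-1},
  {"tx":0,"ty":0,"tz":0.25,"ax":0,"ay":0,"az":0,"gripper":-1},
  {"tx":0,"ty":0,"tz":0.4,"ax":0,"ay":0,"az":0,"gripper":-1},
  {"tx":0,"ty":0,"tz":0.4,"ax":0,"ay":0,"az":0,"gripper":-1},
  {"tx":0,"ty":0,"tz":0.4,"ax":0,"ay":0,"az":0,"gripper":-1},
])

```text
t: 6.32
tool_pos: [485.2, 342.7, 140.3]
tcp_rot: [-0.001, 0.177, 0.984, -0.0]
force: [0.8, -0.6, -1.3]
finger_gap: 0.29
grip_force: 59.6
```

Run:
```python
from h import *
s=state();print(s["tool_pos"],s["tcp_rot"],s["finger_gap"])
im,d=grab_frame("wrist");cv2.imwrite("pics/w2.png",im)
for n in("top","side"):
    im,d=grab_frame(n);p=cloud(d,camera_params(n));h=cv2.cvtColor(im,cv2.COLOR_BGR2HSV)
    x,y=chest(p)
    m=(p[...,2]>40)&(p[...,2]<64)&(x<-80)&(x>-250)&(abs(y+22)<110)
    print(n,m.sum(),"z61 edge",np.percentile(x[m&(abs(p[...,2]-61)<3)],[2,50,98]),"y",np.percentile(y[m],[1,99]))
    m=(abs(p[...,2]-18)<4)&(x<-70)&(x>-200)&(abs(y+22)<90)
    print("floor",m.sum(),np.percentile(x[m],[1,99]),np.percentile(y[m],[1,99]),np.median(p[...,2][m]))
    if n=="top":cv2.imwrite("pics/t2.png",cv2.resize(im[120:320,180:440],None,fx=3,fy=3))
```

```text
[485.19842354 342.68422334 140.26873203] [-6.04678922e-04  1.76815087e-01  9.84243814e-01 -4.17471743e-04] 0.2902025474540803
top 549 z61 edge [-208.4771553  -203.66255844 -198.76456738] y [-99.62197247  54.83946154]
floor 1759 [-174.59441004  -71.04050138] [-93.80104106  44.462411  ] 17.23371333818295Traceback (most recent call last):
  File "<stdin>", line 8, in <module>
    return _quantile_unchecked(
        a, q, axis, out, overwrite_input, method, keepdims, weights)
    return _ureduce(a,
                    func=_quantile_ureduce_func,
    ...<5 lines>...
                    overwrite_input=overwrite_input,
                    method=method)
    r = func(a, **kwargs)
    result = _quantile(arr,
                       quantiles=q,
    ...<2 lines>...
                       out=out,
                       weights=wgt)
    slices_having_nans = np.isnan(arr[-1, ...])
                                  ~~~^^^^^^^^^
IndexError: index -1 is out of bounds for axis 0 with size 0
```

arm_command([
  {"tx":0.2,"ty":-0.8,"tz":0.03,"ax":0,"ay":0,"az":-1,"gripper":-1},
  {"tx":0.2,"ty":-0.8,"tz":0.03,"ax":0,"ay":0,"az":-1,"gripper":-1},
  {"tx":0.2,"ty":-0.8,"tz":0.03,"ax":0,"ay":0,"az":-1,"gripper":-1},
  {"tx":0.2,"ty":-0.8,"tz":0.03,"ax":0,"ay":0,"az":-1,"gripper":-1},
  {"tx":0.2,"ty":-0.8,"tz":0.03,"ax":0,"ay":0,"az":-1,"gripper":-1},
  {"tx":0.2,"ty":-0.8,"tz":0.03,"ax":0,"ay":0,"az":-1,"gripper":-1},
])

```text
t: 7.22
tool_pos: [545.3, 103.2, 149.4]
tcp_rot: [-0.001, 0.54, 0.842, -0.0]
force: [-0.1, -0.3, -1.0]
finger_gap: 0.291
grip_force: 59.6
```

arm_command([
  {"tx":0.175,"ty":-0.5,"tz":0,"ax":0,"ay":0,"az":-0.213,"gripper":-1},
  {"tx":0.175,"ty":-0.5,"tz":0,"ax":0,"ay":0,"az":-0.213,"gripper":-1},
  {"tx":0.175,"ty":-0.5,"tz":0,"ax":0,"ay":0,"az":-0.213,"gripper":-1},
  {"tx":0.175,"ty":-0.5,"tz":0,"ax":0,"ay":0,"az":-0.213,"gripper":-1},
  {"tx":0.175,"ty":-0.5,"tz":-0.1,"ax":0,"ay":0,"az":-0.213,"gripper":-1},
  {"tx":0.175,"ty":-0.5,"tz":-0.1,"ax":0,"ay":0,"az":-0.213,"gripper":-1},
])

```text
t: 7.98
tool_pos: [596.8, -44.8, 118.2]
tcp_rot: [-0.002, 0.607, 0.794, -0.001]
force: [-0.3, -0.5, -0.1]
finger_gap: 0.291
grip_force: 59.6
```

Run:
```python
from h import *
s=state();print(s["tool_pos"],s["tcp_rot"],s["finger_gap"])
im,d=grab_frame("wrist");cv2.imwrite("pics/w3.png",im)
```

```text
[596.84653142 -44.8265475  118.1640506 ] [-0.00235636  0.60727977  0.79448416 -0.00079904] 0.2911152959085525
```

View pics/w3.png

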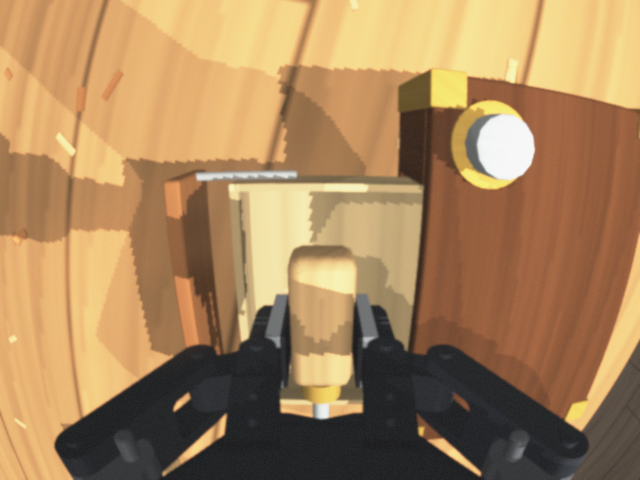

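The wrist view shows the gouge level in the grip and parallel to the tray's long side. It sits about midway between the tray front wall (x≈235) and the chest front (x≈425), above the empty tray. The plunger is at (500,145), well clear.

arm_command([
  {"tx":0,"ty":0,"tz":-0.12,"ax":0,"ay":0,"az":0,"gripper":-1},
  {"tx":0,"ty":0,"tz":-0.22,"ax":0,"ay":0,"az":0,"gripper":-1},
  {"tx":0,"ty":0,"tz":-0.255,"ax":0,"ay":0,"az":0,"gripper":-1},
  {"tx":0,"ty":0,"tz":-0.265,"ax":0,"ay":0,"az":0,"gripper":-1},
  {"tx":0,"ty":0,"tz":-0.265,"ax":0,"ay":0,"az":0,"gripper":-1},
])

```text
t: 8.65
tool_pos: [598.8, -47.1, 41.8]
tcp_rot: [0.001, 0.608, 0.794, 0.0]
force: [1.0, 0.1, -2.4]
finger_gap: 0.288
grip_force: 59.6
```

arm_command([
  {"tx":0,"ty":0,"tz":-0.004,"ax":0,"ay":0,"az":0,"gripper":-1},
  {"tx":0,"ty":0,"tz":-0.004,"ax":0,"ay":0,"az":0,"gripper":-1},
  {"tx":0,"ty":0,"tz":-0.004,"ax":0,"ay":0,"az":0,"gripper":-1},
])

```text
t: 9.02
tool_pos: [598.2, -47.2, 39.6]
tcp_rot: [0.0, 0.608, 0.794, 0.0]
force: [-0.5, 0.4, -1.6]
finger_gap: 0.291
grip_force: 59.6
```

arm_command([
  {"tx":0,"ty":0,"tz":-0.004,"ax":0,"ay":0,"az":0,"gripper":-1},
  {"tx":0,"ty":0,"tz":-0.004,"ax":0,"ay":0,"az":0,"gripper":-1},
  {"tx":0,"ty":0,"tz":-0.004,"ax":0,"ay":0,"az":0,"gripper":-1},
])

```text
t: 9.4
tool_pos: [598.3, -47.1, 39.3]
tcp_rot: [0.0, 0.608, 0.794, 0.0]
force: [-4.8, 1.0, 9.4]
finger_gap: 0.289
grip_force: 60.8
```

arm_command([
  {"tx":0,"ty":0,"tz":0.001,"ax":0,"ay":0,"az":0,"gripper":-0.1},
  {"tx":0,"ty":0,"tz":0.002,"ax":0,"ay":0,"az":0,"gripper":-0.1},
  {"tx":0,"ty":0,"tz":0.002,"ax":0,"ay":0,"az":0,"gripper":-0.1},
  {"tx":0,"ty":0,"tz":0.1,"ax":0,"ay":0,"az":0,"gripper":-0.1},
  {"tx":0,"ty":0,"tz":0.3,"ax":0,"ay":0,"az":0,"gripper":-0.1},
  {"tx":0,"ty":0,"tz":0.3,"ax":0,"ay":0,"az":0,"gripper":-0.1},
])

```text
t: 10.15
tool_pos: [600.3, -47.6, 133.0]
tcp_rot: [0.004, 0.608, 0.794, 0.002]
force: [0.5, 0.3, -0.3]
finger_gap: 0.452
grip_force: 0.0
```

Run:
```python
from h import *
s=state();print(s["tool_pos"],s["force"],s["finger_gap"])
im,d=grab_frame("wrist");cv2.imwrite("pics/w4.png",im)
```

```text
[600.27237208 -47.64149886 132.95074884] [ 0.51836306  0.27041285 -0.28000088] 0.45242050739738204
```

View pics/w4.png

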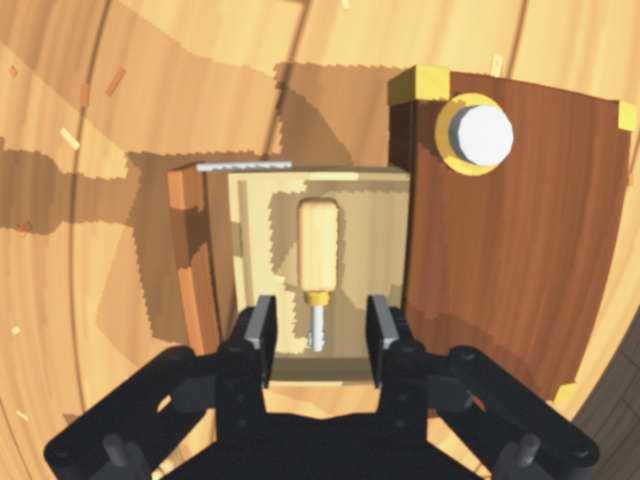

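The wrist view shows the gouge lying flat inside the tray, with its handle at (318,245) and tip at (317,348), clear of all walls. Next I turn the shut fingers and go to the front of the tray.

arm_command([
  {"tx":-0.365,"ty":-0.184,"tz":0.05,"ax":0,"ay":0,"az":-1,"gripper":-0.1},
  {"tx":-0.365,"ty":-0.184,"tz":0.05,"ax":0,"ay":0,"az":-1,"gripper":-1},
  {"tx":-0.365,"ty":-0.184,"tz":0.05,"ax":0,"ay":0,"az":-1,"gripper":-1},
  {"tx":-0.365,"ty":-0.184,"tz":0.05,"ax":0,"ay":0,"az":-1,"gripper":-1},
  {"tx":-0.365,"ty":-0.184,"tz":0.05,"ax":0,"ay":0,"az":-1,"gripper":-1},
  {"tx":-0.365,"ty":-0.184,"tz":0.05,"ax":0,"ay":0,"az":-1,"gripper":-1},
])

```text
t: 10.95
tool_pos: [488.5, -102.1, 142.6]
tcp_rot: [-0.0, 0.865, 0.502, -0.0]
force: [0.8, 0.2, 0.0]
finger_gap: 0.002
grip_force: 0.0
```

arm_command([
  {"tx":0,"ty":0,"tz":0,"ax":0,"ay":0,"az":-1,"gripper":-1},
  {"tx":0,"ty":0,"tz":0,"ax":0,"ay":0,"az":-1,"gripper":-1},
  {"tx":0,"ty":0,"tz":0,"ax":0,"ay":0,"az":-1,"gripper":-1},
  {"tx":0,"ty":0,"tz":-0.15,"ax":0,"ay":0,"az":-1,"gripper":-1},
  {"tx":0,"ty":0,"tz":-0.31,"ax":0,"ay":0,"az":-1,"gripper":-1},
  {"tx":0,"ty":0,"tz":-0.31,"ax":0,"ay":0,"az":-1,"gripper":-1},
  {"tx":0,"ty":0,"tz":-0.31,"ax":0,"ay":0,"az":-1,"gripper":-1},
])

```text
t: 11.82
tool_pos: [489.5, -102.6, 51.6]
tcp_rot: [0.001, 0.991, 0.132, 0.001]
force: [-0.5, -0.1, 0.0]
finger_gap: -0.002
grip_force: 0.0
```

arm_command([
  {"tx":0.048,"ty":0.013,"tz":0,"ax":0,"ay":0,"az":0,"gripper":-1},
  {"tx":0.064,"ty":0.017,"tz":0,"ax":0,"ay":0,"az":0,"gripper":-1},
  {"tx":0.0725,"ty":0.0194,"tz":0,"ax":0,"ay":0,"az":0,"gripper":-1},
  {"tx":0.0805,"ty":0.0216,"tz":0,"ax":0,"ay":0,"az":0,"gripper":-1},
  {"tx":0.0885,"ty":0.0237,"tz":0,"ax":0,"ay":0,"az":0,"gripper":-1},
  {"tx":0.0966,"ty":0.0259,"tz":0,"ax":0,"ay":0,"az":0,"gripper":-1},
  {"tx":0.0966,"ty":0.0259,"tz":0,"ax":0,"ay":0,"az":0,"gripper":-1},
])

```text
t: 12.7
tool_pos: [517.0, -94.7, 50.4]
tcp_rot: [-0.0, 0.991, 0.131, -0.001]
force: [-5.1, -2.0, 4.5]
finger_gap: 0.003
grip_force: 2.7
```

arm_command([
  {"tx":0.016,"ty":0.0043,"tz":0,"ax":0,"ay":0,"az":0,"gripper":-1},
  {"tx":0.032,"ty":0.0086,"tz":0,"ax":0,"ay":0,"az":0,"gripper":-1},
  {"tx":0.048,"ty":0.013,"tz":0,"ax":0,"ay":0,"az":0,"gripper":-1},
  {"tx":0.064,"ty":0.017,"tz":0,"ax":0,"ay":0,"az":0,"gripper":-1},
  {"tx":0.08,"ty":0.0215,"tz":0,"ax":0,"ay":0,"az":0,"gripper":-1},
  {"tx":0.097,"ty":0.026,"tz":0,"ax":0,"ay":0,"az":0,"gripper":-1},
  {"tx":0.113,"ty":0.0303,"tz":0,"ax":0,"ay":0,"az":0,"gripper":-1},
  {"tx":0.129,"ty":0.0345,"tz":0,"ax":0,"ay":0,"az":0,"gripper":-1},
])

```text
t: 13.7
tool_pos: [555.2, -84.5, 50.3]
tcp_rot: [-0.0, 0.991, 0.131, -0.002]
force: [-8.7, -3.0, 6.5]
finger_gap: -0.001
grip_force: 4.6
```

arm_command([
  {"tx":0.016,"ty":0.0043,"tz":0,"ax":0,"ay":0,"az":0,"gripper":-1},
  {"tx":0.032,"ty":0.0086,"tz":0,"ax":0,"ay":0,"az":0,"gripper":-1},
  {"tx":0.048,"ty":0.013,"tz":0,"ax":0,"ay":0,"az":0,"gripper":-1},
  {"tx":0.064,"ty":0.017,"tz":0,"ax":0,"ay":0,"az":0,"gripper":-1},
  {"tx":0.0805,"ty":0.0216,"tz":0,"ax":0,"ay":0,"az":0,"gripper":-1},
  {"tx":0.0805,"ty":0.0216,"tz":0,"ax":0,"ay":0,"az":0,"gripper":-1},
])

```text
t: 14.45
tool_pos: [579.5, -78.0, 50.3]
tcp_rot: [-0.0, 0.991, 0.131, -0.001]
force: [-6.3, -2.6, 5.5]
finger_gap: 0.002
grip_force: 4.0
```

```bash
cat >> h.py <<'E'
def rep():
    s=state();x,y=chest(np.array(s["tool_pos"]));f=s["force"]
    print("t",round(s["t"],2),"chest x",round(x,2),"y",round(y,2),"push",round(-(f[0]*.966+f[1]*.259),1),f.round(1),s["tool_pos"].round(1))
E
python3 -c "
from h import *
rep();print(front()[2:])"
```

```text
t 14.45 chest x -150.72 y -22.5 push 6.7 [-6.3 -2.6  5.5] [579.5 -78.   50.3]
(np.int64(60), array([-160.09352669, -135.14374508, -128.78799167]))
```

arm_command([
  {"tx":0.0097,"ty":0.0026,"tz":0,"ax":0,"ay":0,"az":0,"gripper":-1},
  {"tx":0.0193,"ty":0.0052,"tz":0,"ax":0,"ay":0,"az":0,"gripper":-1},
  {"tx":0.029,"ty":0.0078,"tz":0,"ax":0,"ay":0,"az":0,"gripper":-1},
  {"tx":0.0386,"ty":0.0104,"tz":0,"ax":0,"ay":0,"az":0,"gripper":-1},
  {"tx":0.0483,"ty":0.0129,"tz":0,"ax":0,"ay":0,"az":0,"gripper":-1},
  {"tx":0.058,"ty":0.0155,"tz":0,"ax":0,"ay":0,"az":0,"gripper":-1},
  {"tx":0.0676,"ty":0.0181,"tz":0,"ax":0,"ay":0,"az":0,"gripper":-1},
  {"tx":0.0676,"ty":0.0181,"tz":0,"ax":0,"ay":0,"az":0,"gripper":-1},
])

```text
t: 15.5
tool_pos: [599.3, -72.8, 50.4]
tcp_rot: [-0.0, 0.991, 0.131, -0.002]
force: [-10.6, -3.0, 6.9]
finger_gap: -0.002
grip_force: 5.3
```

```bash
cat >> h.py <<'E'
def plz():
    im,d=grab_frame("top");p=cloud(d,camera_params("top"));x,y=chest(p)
    m=(np.hypot(x+45.3,y-79)<9)&(p[...,2]>80)&(p[...,2]<100);print("plunger z",np.median(p[...,2][m]),m.sum())
E
python3 -c "
from h import *
rep();plz()"
```

```text
t 15.5 chest x -130.26 y -22.53 push 11.0 [-10.6  -3.    6.9] [599.3 -72.8  50.4]
plunger z 87.0367009048739 41
```

arm_command([
  {"tx":0.0032,"ty":0.00086,"tz":0,"ax":0,"ay":0,"az":0,"gripper":-1},
  {"tx":0.0064,"ty":0.0017,"tz":0,"ax":0,"ay":0,"az":0,"gripper":-1},
  {"tx":0.0097,"ty":0.0026,"tz":0,"ax":0,"ay":0,"az":0,"gripper":-1},
  {"tx":0.0129,"ty":0.0035,"tz":0,"ax":0,"ay":0,"az":0,"gripper":-1},
  {"tx":0.0161,"ty":0.0043,"tz":0,"ax":0,"ay":0,"az":0,"gripper":-1},
  {"tx":0.0161,"ty":0.0043,"tz":0,"ax":0,"ay":0,"az":0,"gripper":-1},
])

```text
t: 16.3
tool_pos: [604.0, -71.5, 50.4]
tcp_rot: [-0.0, 0.991, 0.131, -0.002]
force: [-10.4, -2.7, 7.0]
finger_gap: 0.004
grip_force: 5.6
```

```bash
python3 -c "
from h import *
rep();plz()"
```

```text
t 16.3 chest x -125.38 y -22.55 push 10.7 [-10.4  -2.7   7. ] [604.  -71.5  50.4]
plunger z 86.48190477778962 43
```

arm_command([
  {"tx":0.002,"ty":0.0005,"tz":0,"ax":0,"ay":0,"az":0,"gripper":-1},
  {"tx":0.004,"ty":0.001,"tz":0,"ax":0,"ay":0,"az":0,"gripper":-1},
  {"tx":0.006,"ty":0.0016,"tz":0,"ax":0,"ay":0,"az":0,"gripper":-1},
  {"tx":0.008,"ty":0.0021,"tz":0,"ax":0,"ay":0,"az":0,"gripper":-1},
  {"tx":0.008,"ty":0.0021,"tz":0,"ax":0,"ay":0,"az":0,"gripper":-1},
])

```text
t: 16.98
tool_pos: [606.4, -70.9, 50.4]
tcp_rot: [-0.0, 0.991, 0.131, -0.002]
force: [-10.5, -3.3, 7.6]
finger_gap: -0.001
grip_force: 5.6
```

```bash
python3 -c "
from h import *
rep();plz()"
```

```text
t 16.98 chest x -122.93 y -22.54 push 10.9 [-10.5  -3.3   7.6] [606.4 -70.9  50.4]
plunger z 86.68522371027177 40
```

arm_command([
  {"tx":0.0015,"ty":0.0004,"tz":0,"ax":0,"ay":0,"az":0,"gripper":-1},
  {"tx":0.003,"ty":0.0008,"tz":0,"ax":0,"ay":0,"az":0,"gripper":-1},
  {"tx":0.0045,"ty":0.0012,"tz":0,"ax":0,"ay":0,"az":0,"gripper":-1},
  {"tx":0.0045,"ty":0.0012,"tz":0,"ax":0,"ay":0,"az":0,"gripper":-1},
])

```text
t: 17.52
tool_pos: [608.0, -70.5, 50.4]
tcp_rot: [-0.0, 0.991, 0.131, -0.002]
force: [-9.2, -2.7, 6.1]
finger_gap: 0.002
grip_force: 4.9
```

```bash
python3 -c "
from h import *
rep();plz()"
```

```text
t 17.52 chest x -121.31 y -22.54 push 9.6 [-9.2 -2.7  6.1] [608.  -70.5  50.4]
plunger z 87.87597437983504 42
```

arm_command([
  {"tx":0.0015,"ty":0.0004,"tz":0,"ax":0,"ay":0,"az":0,"gripper":-1},
  {"tx":0.003,"ty":0.0008,"tz":0,"ax":0,"ay":0,"az":0,"gripper":-1},
  {"tx":0.003,"ty":0.0008,"tz":0,"ax":0,"ay":0,"az":0,"gripper":-1},
])

```text
t: 17.95
tool_pos: [608.8, -70.2, 50.4]
tcp_rot: [-0.0, 0.991, 0.131, -0.002]
force: [-9.0, -2.9, 6.6]
finger_gap: 0.002
grip_force: 5.0
```

```bash
python3 -c "
from h import *
rep();plz()"
```

```text
t 17.95 chest x -120.4 y -22.54 push 9.5 [-9.  -2.9  6.6] [608.8 -70.2  50.4]
plunger z 93.20918665160411 41
```

The plunger is back at 93 mm, so the latch caught. Backing off.

arm_command([
  {"tx":-0.01,"ty":-0.0027,"tz":0,"ax":0,"ay":0,"az":0,"gripper":-1},
  {"tx":-0.05,"ty":-0.013,"tz":0,"ax":0,"ay":0,"az":0,"gripper":-1},
  {"tx":-0.2,"ty":-0.054,"tz":0,"ax":0,"ay":0,"az":0,"gripper":-1},
  {"tx":-0.35,"ty":-0.2,"tz":0.2,"ax":0,"ay":0,"az":0,"gripper":-1},
  {"tx":-0.5,"ty":-0.4,"tz":0.5,"ax":0,"ay":0,"az":0,"gripper":-1},
  {"tx":-0.5,"ty":-0.4,"tz":0.5,"ax":0,"ay":0,"az":0,"gripper":-1},
  {"tx":-0.5,"ty":-0.4,"tz":0.5,"ax":0,"ay":0,"az":0,"gripper":-1},
  {"tx":-0.5,"ty":-0.4,"tz":0.5,"ax":0,"ay":0,"az":0,"gripper":-1},
])

```text
t: 19.0
tool_pos: [460.2, -190.0, 200.4]
tcp_rot: [0.0, 0.991, 0.13, 0.0]
force: [0.1, -0.0, -0.3]
finger_gap: 0.001
grip_force: 0.0
```

```bash
python3 -c "
from h import *
rep();plz();im,p,n,f=front();print(n,f);cv2.imwrite('pics/s9.png',im)"
```

```text
t 19.0 chest x -294.95 y -99.75 push -0.1 [ 0.1 -0.  -0.3] [ 460.2 -190.   200.4]
plunger z 93.44793042661593 40
136 [-109.34338064 -104.8754544   -98.55939846]
```

View pics/s9.png

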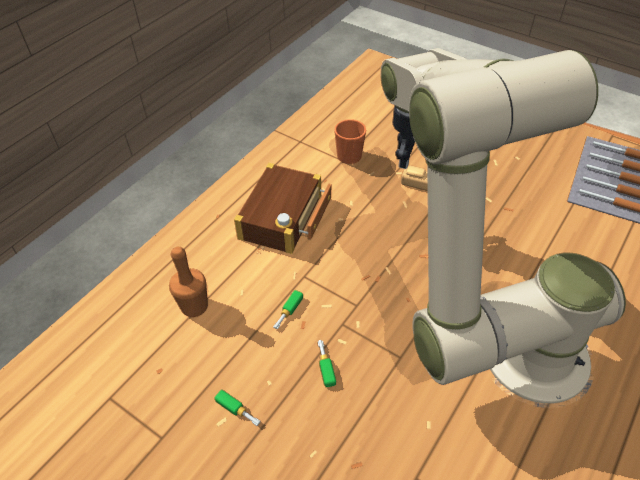

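The side view shows the tray shut, with the false front at (318,210) exactly as at the start, and the plunger up at (284,218). The pale gouge is gone from the bench. The green tools, mallet, pot and carving have not moved, and the arm is clear of everything.

```bash
python3 -c "
from h import *
print(close_job())"
```

```text
the job is handed in; nothing more can be done
None
```

The job is done and handed in: the plunger was pressed, the gouge lies flat in the tray, and the tray is pushed home and latched, with readings at or below about 13 N on chest, tray and plunger, in about 19 s of the 67 s allowed.

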